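# Shift the bench gearbox selector through its gate

## Task

Change the speed of the watchmaker's small bench gearbox: with the fingertips, push its red-knobbed selector lever out of the unmarked left-hand slots, across the gate, and fully home in the end of the slot that lies between the two green strips, without running it into any of the slots marked with another colour. Only push the lever sideways and gently: do not pinch it or pull it up. Leave everything else on the bench where it is, and finish with the hand clear.

Things in the scene. Friction and masses are not known exactly. Their poses are not given: they have to be found in the camera images.
- gearbox: grey bench gearbox, fixed; housing 170 mm along own x by 200 mm along own y on a 190 x 220 mm foot, with an aluminium gate plate on top (top 88 mm above the bench; 134 mm along x by 164 mm along y). Origin on the bench under the gate's middle; at zero yaw own x points away from the robot, own y to the left; z up
- gate_middle (a point): gate's middle, at the plate's top; axes as the gearbox. Dark slots 10 mm deep: three along own x at y = +40 (left, no colours), 0 (middle), -40 mm (right), 14 mm wide, joined at x = 0 by a cross slot along y, 18 mm wide; corners rounded 5 mm. The lever's axis stands at x = +36 or -36 mm at the blind ends. The 4 ends of the middle and right slots each bear one colour, in any order
- motor_end (a point): centre of the far end of the blue motor that sticks out 122 mm from the gearbox's far side; 68 mm thick, 44 mm above the bench
- pulley_end (a point): outer end of the shaft that sticks out 50 mm from the gearbox's right side with a brass pulley (52 mm across), 42 mm above the bench
- knob_top (a point): centre of the red knob's top, 152 mm above the bench. Steel stem 10 mm thick; knob a cylinder 22 mm across, from 108 to 152 mm above the bench. The lever stays upright as it slides and goes only where the slots let it (play to each side 2 mm in the slots along x, 4 mm in the cross slot). About 2 to 3 N pushes it; it stays where it is left, with no spring along or across
- along (a joint): the lever's place along the gearbox's own x, m: 0 in the middle of the cross slot, +0.036 at the far blind ends, -0.036 at the near ones. Starts anywhere from -0.033 to 0.033
- across (a joint): the lever's place along the gearbox's own y, m: +0.040 in the left slot (where it starts), 0 in the middle slot, -0.040 in the right slot; stops at 0.0415 either way
- lift (a joint): how far the lever has been pulled up, m: 0 normally (a spring holds it down with about 4.5 N), at most 0.012. The lever must not be pulled up, nor pinched or rammed against the slots (more than 35 N from the fingers counts as that)
- mark_green: pair of green strips (each 22 mm long along the slot, 9 mm wide, 1 mm thick) lying on the gate plate to the left and right of one slot's blind end; the origin is the centre of the slot between them, on the plate's top: exactly where the lever's axis stands when it is fully home in that slot. This is the slot to reach
- mark_blue: pair of blue strips (each 22 mm long along the slot, 9 mm wide, 1 mm thick) lying on the gate plate to the left and right of one slot's blind end; the origin is the centre of the slot between them, on the plate's top: exactly where the lever's axis stands when it is fully home in that slot
- mark_yellow: pair of yellow strips (each 22 mm long along the slot, 9 mm wide, 1 mm thick) lying on the gate plate to the left and right of one slot's blind end; the origin is the centre of the slot between them, on the plate's top: exactly where the lever's axis stands when it is fully home in that slot
- mark_orange: pair of orange strips (each 22 mm long along the slot, 9 mm wide, 1 mm thick) lying on the gate plate to the left and right of one slot's blind end; the origin is the centre of the slot between them, on the plate's top: exactly where the lever's axis stands when it is fully home in that slot
- oil_jar: small amber glass jar with a black cap, 38 mm across, 55 mm tall, standing on the bench to the left of the gearbox; origin under its centre
- loupe: black eyeglass loupe, a cone 36 mm across and 36 mm tall, standing on the bench right of the gearbox, towards the robot; origin under its centre
- collet_pot: small open brass pot, 44 mm across and 40 mm tall, standing on the bench right of the gearbox, on the far side; origin under its centre
- hammer: small hammer, 200 mm long, lying on the right part of the bench
- screwdriver: screwdriver, 150 mm long, lying on the left part of the bench
- case_holder: round black and steel watch-movement holder, 60 mm across and 25 mm tall, on the bench to the right, near the robot; origin under its centre
- bell_jar: glass bell jar on a wooden foot with a brass movement inside, 116 mm across and 138 mm tall, on the left part of the bench; origin under its centre

How it is judged:
By the outcome, as a careful person would: the job done as asked, in the order asked, and still so for the second after the job is handed in, with the robot touching nothing.
It also fails if it takes over 48 s, if anything falls off the work surface, if the arm or the gripper's body presses on something with over 40 N, if the wrist force passes 120 N, or if a joint passes its speed limit or range.

## Robot

A 6-joint arm with a two-finger parallel gripper is mounted at the origin on the work surface. World frame = base frame: x ahead of the robot, y to its left, z up, the work surface at z = 0. Lengths are in m, angles in rad, forces in N, time in s.
With the tool pointing down it reaches from about 0.375 to 0.9 m from the base axis. Payload 3.1 kg.
Tool frame: the origin (TCP) lies midway between the tips of the shut fingers; the grasp point (between the pads) lies 19 mm behind it; z points along the fingers, y is the line along which they close (so a half turn about z gives the same grasp; the last joint's range is limited). The gripper opens to 85 mm and grips with 20 to 120 N. Pads are 22 mm wide; open, the fingers measure 114 mm over their backs; the gripper's body (76 mm by 85 mm) begins 54 mm behind the grasp point. The pads swing forward as they close: fully open they stand 13 mm farther back than shut.
Start: joints at [0.997, 0.527, 1.433, -0, 1.181, -0.178], TCP at [0.241, 0.577, 0.21] pointing down, gripper open.
Joint ranges: [-3.08, 3.08], [-0.75, 2.2], [0.22, 2.44], [-1.43, 4.57], [0, 2.65], [-2.85, 2.85]. Speed limits (rad/s): [2.79, 2.79, 3.14, 3.14, 3.14, 3.14].

## Interface

Orientations are given as a unit quaternion [x, y, z, w].
In Python, from station import manip gives the robot as it stands.
- The arm moves only by the tool step_arm, never from a script. Its argument "targets" is text: rows parted by semicolons, each of 4 numbers parted by spaces: the shift along the tool's x, y, z in mm, then the turn about the tool's z in degrees. A call has 1 to 12 rows; each row is the pose to reach, as a shift and turn from the pose commanded when the call began, along the tool's axes at that moment; what a row does not reach only later rows make up. A row lasts 1/10 s, in which the tool goes at most 50 mm and 8.59 degrees, less where a joint would pass 70% of its speed; a pose out of reach is approached as far as the arm can. A call with a gripper value outside its range is refused whole. "gripper" is the closure, from 0 (fully open) to 1 (shut), set as the call begins (left out, the last holds). The fingers move at their own pace and stop on an object; "squeeze" is the grip in N (left out, the last holds). Time passes only in rows, so rows that repeat a pose let the fingers close. It gives the time, the measured TCP pose, the force, the opening and the grip force at its end, in the units of the state.
- manip.sense(): the state, without advancing time (a new reading comes with each control period).
- manip.snapshot(name): name is "side" or "top" or "wrist"; returns the picture (400x640x3 uint8, red, green, blue); there is no depth.
- manip.get_calibration(name): a dict with "fov_y" (degrees; the focal length in pixels is half the picture's height over the tangent of half this angle, whatever the lens; pixels are square), "cx", "cy" (the principal point, pixels), "extrinsics" (4x4, takes a point from camera to world coordinates); the wrist camera has in their place "tool_from_camera" (4x4, takes a point from camera to tool coordinates, whose origin is the TCP and whose axes are the flange's). Camera axes: x right, y down, z forward; pixel columns grow to the right and rows downward; lengths in m; the calibration is good to about 2 mm. A picture is of the moment at which its call begins: read the wrist's pose just before it. get_calibration takes no time and is no camera call.
- manip.sign_off(): hands the job in; it is judged then, once.
Trained networks look in the newest picture that a camera, given by its name, has taken for a name from the list of things; names that differ only in an ending like _2 or _b are one class to them, and where a whole thing is asked for, a point or a joint stands for the part that bears it (a point fixed in the world has none). Each returns a list of dicts, best first, with "p" (0 to 1); they miss things now and then, are a little off and sometimes report something else, mostly with a low value. They report only what shows in the picture. A call takes as long as a camera call.
- manip.recognise(camera, query): "position" ([column, row] in pixels, amid what is visible of it).
- manip.masks_of(camera, query): "pixels" (400x640 bool, what is visible of it) and "position" ([column, row] in pixels, amid what is visible of it).
- manip.mark_of(camera, query): "position" ([column, row] in pixels: a listed point, or the origin of a listed thing).
The state is a dict: "t": time; "q": joint angles; "qd": joint speeds; "tau": joint torques, N m; "tcp_pos": TCP position; "tool_rot": TCP orientation; "force": force on the tool from outside, world axes, zero at the start; "ft_torque": the same for the moment, N m; "finger_gap": opening from 0.0 (shut) to 1.0 (fully open); "gripper_force": force on a finger pad.
Only numpy, scipy, OpenCV 4.12 (cv2) and the standard library are available. Lean on these libraries where they do the work, as an engineer would, in place of code of your own. Each camera call takes 0.05 s, during which the arm holds its last target. There are 200 camera calls.

## Working session

There is one attempt and no reset: what is moved stays moved. The work goes in short steps, Python scripts to look and compute and a tool call to move; the robot and the scene stay as the last step left them, time stands still between calls to the robot, and variables do not carry over. Pictures are saved under pics/ and viewed, at most 10 in all, crops included, and the job is handed in when it is done.

Besides the shell and the picture viewer there is one more tool, called after "Emit:" as name(argument=value, ...) on one line, values as JSON. step_arm: Moves the arm, as the interface text tells. Its arguments: {"type":"object","properties":{"targets":{"type":"string"},"gripper":{"type":"number"},"squeeze":{"type":"number"}},"required":["targets"]}

```bash
mkdir -p pics; cat > h.py <<'E'
import numpy as np, cv2
from station import manip
from scipy.spatial.transform import Rotation as R
def cam(n):
    c=manip.get_calibration(n); f=200/np.tan(np.radians(c["fov_y"])/2)
    if n=="wrist":
        s=manip.sense(); T=np.eye(4); T[:3,:3]=R.from_quat(s["tool_rot"]).as_matrix(); T[:3,3]=s["tcp_pos"]
        E=T@np.array(c["tool_from_camera"])
    else: E=np.array(c["extrinsics"])
    return f,c["cx"],c["cy"],E
def ray(C,p,z):
    f,cx,cy,E=C; d=E[:3,:3]@np.array([(p[0]-cx)/f,(p[1]-cy)/f,1]); o=E[:3,3]
    return o+d*(z-o[2])/d[2]
def snap(n,fn=None):
    C=cam(n); im=manip.snapshot(n)
    if fn: cv2.imwrite("pics/"+fn,im[:,:,::-1])
    return C,im
Z=dict(gate_middle=.088,motor_end=.044,pulley_end=.042,knob_top=.152,mark_green=.088,mark_blue=.088,mark_yellow=.088,mark_orange=.088)
def marks(n,C,names):
    for k in names:
        for r in manip.mark_of(n,k)[:2]:
            print(n,k,round(r["p"],2),np.round(r["position"],1),np.round(ray(C,r["position"],Z[k]),4))
E
python3 - <<'E'
from h import *
for n in("top","side"):
    C,im=snap(n,n+"0.png"); print(C[3].round(3).tolist()); marks(n,C,Z)
s=manip.sense();print(s["t"],s["tcp_pos"],R.from_quat(s["tool_rot"]).as_matrix().round(3))
E
```

```text
[[-0.018, -0.986, 0.164, 0.256], [-1.0, 0.021, 0.014, -0.034], [-0.018, -0.164, -0.986, 1.576], [0.0, 0.0, 0.0, 1.0]]
top gate_middle 0.74 [315.5 184.1] [ 0.5746 -0.0144  0.088 ]
top motor_end 0.67 [298.5 131.6] [0.7732 0.0423 0.044 ]
top pulley_end 0.97 [358.6 173. ] [ 0.6202 -0.1631  0.042 ]
top mark_green 0.55 [313.9 170.4] [ 0.6216 -0.0099  0.088 ]
top mark_blue 0.4 [333.2 193.3] [ 0.5421 -0.0727  0.088 ]
top mark_yellow 0.59 [329.7 169.3] [ 0.6242 -0.0629  0.088 ]
top mark_yellow 0.38 [360.1 174.3] [ 0.6048 -0.1641  0.088 ]
top mark_orange 0.44 [318.8 192. ] [ 0.5475 -0.0249  0.088 ]
[[0.967, -0.164, 0.194, 0.248], [-0.254, -0.639, 0.726, -1.052], [0.005, -0.751, -0.66, 1.075], [0.0, 0.0, 0.0, 1.0]]
side gate_middle 0.77 [339.5 204.8] [ 0.582  -0.0094  0.088 ]
side gate_middle 0.65 [305.9 142.4] [0.5593 0.3345 0.088 ]
side motor_end 0.74 [395.5 193.4] [0.788  0.0449 0.044 ]
side pulley_end 0.91 [363.  248.4] [ 0.6106 -0.1569  0.042 ]
side knob_top 0.46 [344.6 179.1] [0.6073 0.0295 0.152 ]
side mark_green 0.38 [350.5 205.5] [ 0.6132 -0.0207  0.088 ]
side mark_blue 0.6 [335.1 216.6] [ 0.555  -0.0559  0.088 ]
side mark_yellow 0.49 [356.8 209.6] [ 0.626  -0.0428  0.088 ]
side mark_yellow 0.18 [255.2 340.3] [ 0.2642 -0.4075  0.088 ]
side mark_orange 0.46 [329.6 211.2] [ 0.5455 -0.0294  0.088 ]
side mark_orange 0.29 [392. 191.] [0.7585 0.0116 0.088 ]
0.9 [0.24094354 0.57665451 0.21021175] [[-0.923  0.386  0.   ]
 [ 0.386  0.923  0.   ]
 [-0.     0.    -1.   ]]
```

View pics/top0.png

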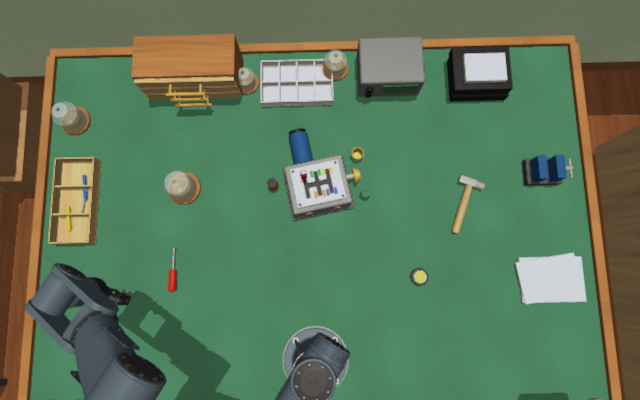

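View pics/side0.png

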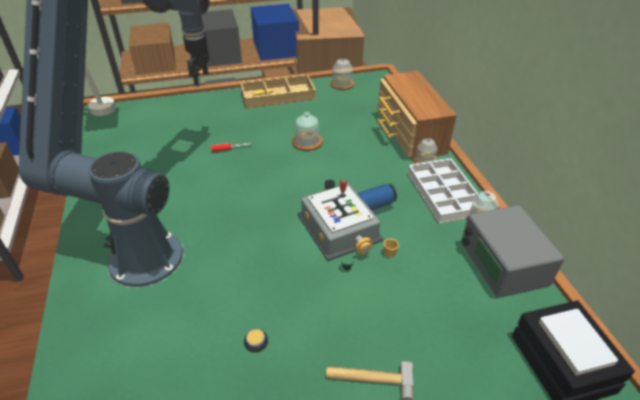

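Top: the gearbox is yawed about 15° around pixel (319,184), the knob is at about (304,176) in the far part of the left slot, and green is at (314,170), the far end of the middle slot. The side picture agrees: knob (343,186), gate (340,205).

```bash
python3 - <<'E'
from h import *
c=manip.get_calibration("wrist"); print(c["fov_y"],np.round(c["tool_from_camera"],3).tolist())
s=manip.sense(); M=R.from_quat(s["tool_rot"]).as_matrix()
for w in([.52,-.03,.36],[.48,-.04,.36],[.46,.0,.33]): print(w,(M.T@(np.array(w)-s["tcp_pos"])*1000).round())
E
```

```text
67.03497337309551 [[-0.001, -0.959, -0.282, 0.071], [1.0, -0.001, -0.0, 0.0], [-0.0, -0.282, 0.959, -0.164], [0.0, 0.0, 0.0, 1.0]]
[0.52, -0.03, 0.36] [-491. -452. -150.]
[0.48, -0.04, 0.36] [-458. -477. -150.]
[0.46, 0.0, 0.33] [-424. -448. -120.]
```

Emit:
step_arm(targets="-20 -12 -40 0; -50 -31 -70 -3; -85 -52 -100 -6; -120 -74 -120 -9; -155 -96 -120 -12; -190 -117 -120 -15; -225 -139 -120 -18; -260 -160 -120 -21; -295 -182 -120 -24; -330 -204 -120 -27; -365 -225 -120 -30; -400 -247 -120 -33", gripper=1)

```text
t: 2.1
tcp_pos: [0.5156, 0.1931, 0.3304]
tool_rot: [-0.091, 0.996, 0.0, 0.0]
force: [0.8, 0.7, 0.8]
finger_gap: -0.004
gripper_force: 0.0
```

Emit:
step_arm(targets="-18 -38 0 -1; -36 -76 0 -2; -54 -114 0 -3; -72 -152 0 -4; -91 -192 0 -5; -91 -192 0 -5; -91 -192 0 -5")

```text
t: 2.8
tcp_pos: [0.6387, 0.0211, 0.3295]
tool_rot: [-0.132, 0.991, 0.0, -0.001]
force: [-0.7, 0.3, 0.3]
finger_gap: 0.001
gripper_force: 0.0
```

```bash
python3 - <<'E'
from h import *
C,im=snap("wrist","w1.png"); marks("wrist",C,Z)
s=manip.sense();print(s["t"],s["tcp_pos"],s["qd"])
E
```

```text
wrist gate_middle 0.71 [297.6 111.7] [ 0.5772 -0.0202  0.088 ]
wrist motor_end 0.84 [309.8 246.6] [0.7771 0.0481 0.044 ]
wrist pulley_end 0.84 [192.  115.2] [ 0.6225 -0.1683  0.042 ]
wrist knob_top 0.55 [326.7 143.2] [0.6005 0.023  0.152 ]
wrist mark_green 0.64 [296.5 145.4] [ 0.6194 -0.0111  0.088 ]
wrist mark_green 0.19 [328.8 142.5] [0.6045 0.0294 0.088 ]
wrist mark_blue 0.62 [268.6  82.9] [ 0.553  -0.0639  0.088 ]
wrist mark_yellow 0.59 [263.3 143.9] [ 0.629  -0.0541  0.088 ]
wrist mark_yellow 0.56 [203.5 165.1] [ 0.6779 -0.1262  0.088 ]
wrist mark_orange 0.71 [301.5  83.1] [ 0.5425 -0.0239  0.088 ]
wrist mark_orange 0.17 [329.1 145.3] [0.6079 0.0308 0.088 ]
3.25 [0.638432   0.02274059 0.33053121] [-0.00592284  0.00408305 -0.00217618  0.0021965  -0.00124113 -0.00098918]
```

View pics/w1.png

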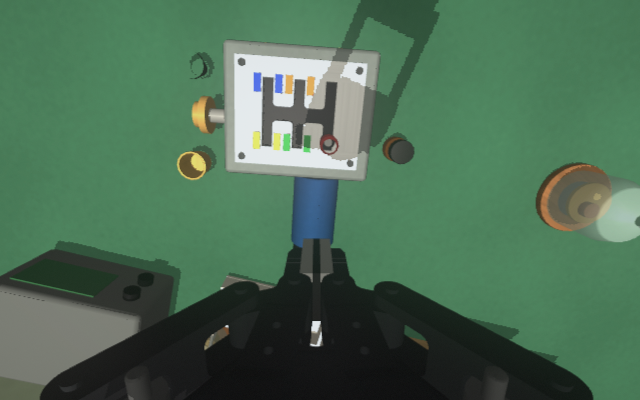

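The wrist view shows green around the far end of the middle slot (297,143), with yellow at (266,141), orange at (300,85) and blue at (268,82). The knob is at (329,145), at the far end of the left slot. I'll refine the gate pose from the plate and slots.

```bash
python3 - <<'E'
import cv2
im=cv2.imread("pics/w1.png")[35:185,215:390]
cv2.imwrite("pics/w1c.png",cv2.resize(im,None,fx=4,fy=4,interpolation=cv2.INTER_CUBIC))
E
```

```text
(no output)
```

View pics/w1c.png

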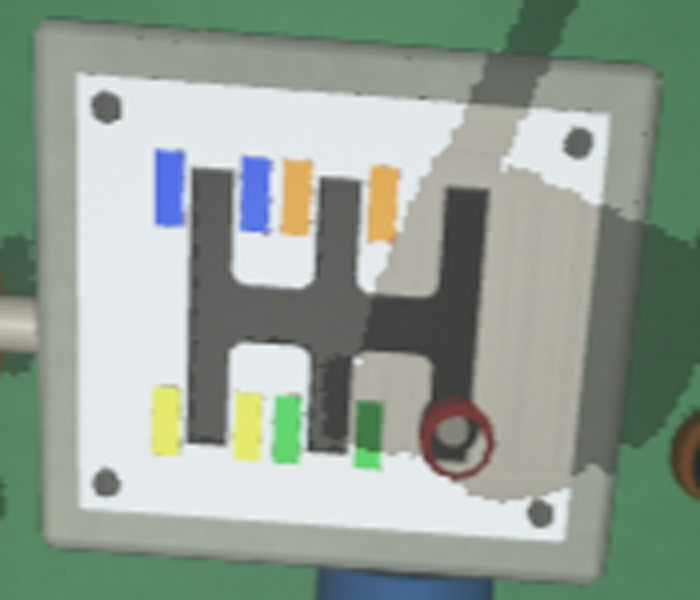

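```bash
cat > fit.py <<'E'
from h import *
from scipy.optimize import least_squares
def fit(C,px,loc):
    W=np.array([ray(C,p,.088)[:2] for p in px]); L=np.array(loc)/1000
    def T(v): c,s=np.cos(v[2]),np.sin(v[2]); return L@np.array([[c,s],[-s,c]])+v[:2]
    r=least_squares(lambda v:(T(v)-W).ravel(),[.58,-.015,.27],loss="soft_l1",f_scale=.002)
    print("pose",r.x.round(4),np.degrees(r.x[2]).round(2),"res mm",((T(r.x)-W)*1000).round(1).tolist()); return r.x
def local(v,p): c,s=np.cos(v[2]),np.sin(v[2]); return np.array([[c,s],[-s,c]])@(np.array(p)[:2]-v[:2])
E
python3 - <<'E'
from fit import *
C=cam("wrist"); print(C[1],C[2],C[0])
q=np.array([(78,73),(609,115),(565,541),(80,508),(211,169),(206,443),(340,178),(328,452),(466,187)])/4+[215,35]
v=fit(C,q,[(-67,-82),(-67,82),(67,82),(67,-82),(-43,-40),(43,-40),(-43,0),(43,0),(-43,40)])
k=ray(C,np.array([457,438])/4+[215,35],.152);print(k,local(v,k))
E
```

```text
316.0424232283744 199.6546385253349 301.96675959233403
pose [ 0.5811 -0.0171  0.1991] 11.41 res mm [[0.4, 0.0], [-0.2, -0.2], [-0.1, -0.8], [-0.3, 0.2], [-0.4, 0.5], [0.4, 0.3], [-0.1, 0.0], [0.4, -0.5], [-0.1, 0.3]]
[0.60118741 0.02765731 0.152     ] [0.0285531  0.03993344]
```

Emit:
step_arm(targets="-3 12 30 2; -3 12 70 3.8; -3 12 115 3.8; -3 12 155 3.8; -3 12 185 3.8; -3 12 200 3.8; -3 12 208 3.8; -3 12 208 3.8; -3 12 208 3.8")

```text
t: 4.15
tcp_pos: [0.6393, 0.0344, 0.1232]
tool_rot: [-0.1, 0.995, -0.0, 0.001]
force: [0.2, -0.5, 0.7]
finger_gap: 0.003
gripper_force: 0.0
```

```bash
cat >> fit.py <<'E'
V=[.5811,-.0171,.1991]
def st():
    s=manip.sense(); M=R.from_quat(s["tool_rot"]).as_matrix()
    print("t",s["t"],"tcp own mm",(local(V,s["tcp_pos"])*1000).round(1),"z",round(s["tcp_pos"][2]*1000,1),"yaw err",np.degrees(np.arctan2(-M[1,0],-M[0,0])-V[2]).round(2),"F",np.round(s["force"],1))
E
python3 - <<'E'
from fit import *
st(); C,im=snap("wrist","w2.png"); f,cx,cy,E=C
for r in manip.mark_of("wrist","knob_top")[:1]: print(r["p"],r["position"],local(V,ray(C,r["position"],.152))*1000)
E
```

```text
t 4.15 tcp own mm [67.2 38.9] z 123.2 yaw err 0.12 F [ 0.2 -0.5  0.7]
0.87 [315.8, 184.8] [28.90397369 38.58425125]
```

View pics/w2.png

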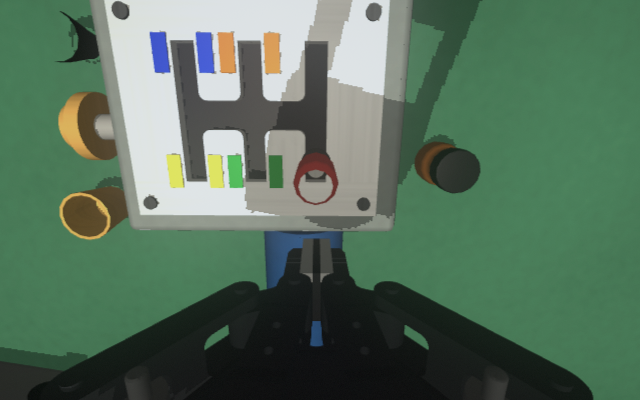

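The wrist view shows the knob top at (316,183), with the shut fingertips at (317,240) right behind it on the far side. Next I'll push it toward the cross slot.

Emit:
step_arm(targets="5 1 0 0; 10 1 0 0; 14 1 0 0; 17 1 0 0; 20 1 0 0; 23 1 0 0; 26 1 0 0; 29 1 0 0; 32 1 0 0; 35 1 0 0; 35 1 0 0")

```text
t: 5.35
tcp_pos: [0.6033, 0.0282, 0.1223]
tool_rot: [-0.1, 0.995, 0.0, -0.0]
force: [0.8, -0.3, 1.6]
finger_gap: 0.001
gripper_force: 0.7
```

```bash
cat >> fit.py <<'E'
def look():
    C,im=snap("wrist")
    hsv=cv2.cvtColor(im,cv2.COLOR_RGB2HSV)
    for r in manip.mark_of("wrist","knob_top")[:1]: print(r["p"],r["position"],(local(V,ray(C,r["position"],.152))*1000).round(1))
    return C,im
E
python3 - <<'E'
from fit import *
st(); look()
E
```

```text
t 5.35 tcp own mm [30.7 40.1] z 122.3 yaw err 0.11 F [ 0.8 -0.3  1.6]
0.89 [310.0, 222.6] [10.7 37. ]
```

Emit:
step_arm(targets="3 0 0 0; 6 0 0 0; 9 0 0 0; 9 0 0 0; 9 0 0 0")

```text
t: 5.95
tcp_pos: [0.5946, 0.0265, 0.1221]
tool_rot: [-0.1, 0.995, 0.0, -0.001]
force: [1.1, -0.2, 1.0]
finger_gap: 0.001
gripper_force: 0.5
```

```bash
python3 - <<'E'
from fit import *
st(); C,im=look(); cv2.imwrite("pics/w3.png",im[:,:,::-1])
E
```

```text
t 5.95 tcp own mm [21.8 40. ] z 122.1 yaw err 0.12 F [ 1.1 -0.2  1. ]
0.82 [311.5, 221.3] [ 1.1 37.7]
```

View pics/w3.png

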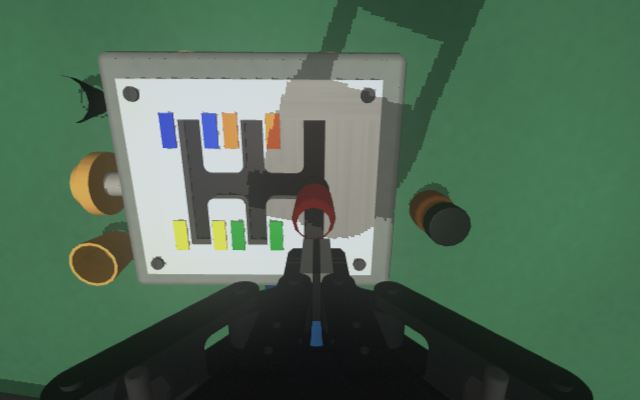

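The knob top is at (314,221), which puts it at along ≈ +1 mm, in line with the cross slot. I'll back off and go around to its left side.

Emit:
step_arm(targets="-10 0 0 0; -22 0 0 0; -24 15 0 0; -24 32 0 0; -20 45 0 0; -5 46 0 0; 10 46 0 0; 21 46 0 0; 21 46 0 0; 21 46 0 0")

```text
t: 7.05
tcp_pos: [0.5655, 0.0677, 0.1225]
tool_rot: [-0.1, 0.995, -0.0, 0.0]
force: [0.9, 0.9, 0.2]
finger_gap: 0.008
gripper_force: 0.0
```

```bash
python3 - <<'E'
from fit import *
st(); C,im=look(); cv2.imwrite("pics/w4.png",im[:,:,::-1])
E
```

```text
t 7.05 tcp own mm [ 1.5 86.3] z 122.5 yaw err 0.13 F [0.9 0.9 0.2]
0.87 [217.1, 261.0] [ 1.9 37.1]
```

View pics/w4.png

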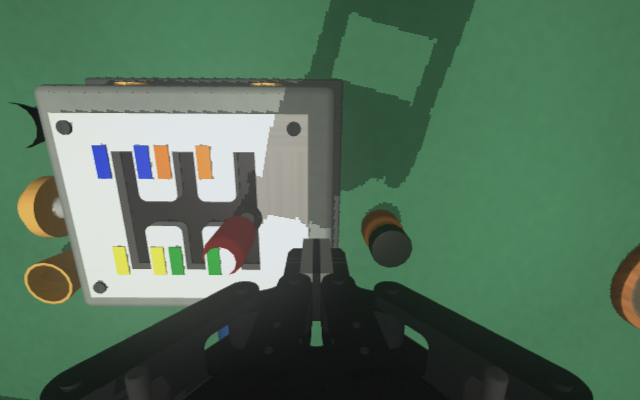

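The stem at (252,217) lies in the cross slot, and the knob top is at (220,258) with the fingers to its right at (317,245). I'll push it to the right.

Emit:
step_arm(targets="0 -8 0 0; 0 -16 0 0; 0 -20 0 0; 0 -24 0 0; 0 -28 0 0; 0 -32 0 0; 0 -36 0 0; 0 -40 0 0; 0 -44 0 0; 0 -48 0 0; 0 -48 0 0")

```text
t: 8.25
tcp_pos: [0.575, 0.0197, 0.1222]
tool_rot: [-0.1, 0.995, -0.0, -0.0]
force: [-0.3, 1.6, -0.5]
finger_gap: -0.002
gripper_force: 0.4
```

```bash
python3 - <<'E'
from fit import *
C=cam("wrist")
st(); C,im=look(); cv2.imwrite("pics/w5.png",im[:,:,::-1])
for x,y in((0,20),(0,15),(0,10)):pass
E
```

```text
t 8.25 tcp own mm [ 1.3 37.2] z 122.2 yaw err 0.1 F [-0.3  1.6 -0.5]
0.7 [271.1, 261.0] [ 1.4 14.9]
```

View pics/w5.png

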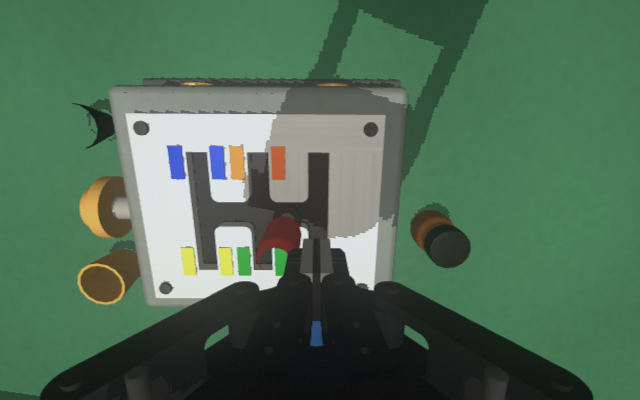

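The knob is now at about (276,258), partly behind the fingers, around across = +16 mm. I'll push the rest, then back away to measure it unobstructed.

Emit:
step_arm(targets="0 -4 0 0; 0 -8 0 0; 0 -12 0 0; 0 -15 0 0; 0 -15 0 0; 0 -5 0 0; 0 8 0 0; 0 20 0 0; 0 32 0 0; 0 32 0 0; 0 32 0 0")

```text
t: 9.45
tcp_pos: [0.5685, 0.0524, 0.1223]
tool_rot: [-0.101, 0.995, -0.0, 0.0]
force: [0.6, -0.8, -0.8]
finger_gap: 0.001
gripper_force: 0.0
```

```bash
python3 - <<'E'
from fit import *
C=cam("wrist")
st(); C,im=look(); cv2.imwrite("pics/w6.png",cv2.resize(im[180:300,130:340,::-1],None,fx=3.5,fy=3.5,interpolation=cv2.INTER_CUBIC))
f,cx,cy,E=C; c,s=np.cos(V[2]),np.sin(V[2])
for a in(-2,0,2):
  for b in(-3,0,3):
    x=np.array([V[0]+(c*a-s*b)/1e3,V[1]+(s*a+c*b)/1e3,.152]); k=E[:3,:3].T@(x-E[:3,3]); p=np.array([cx+f*k[0]/k[2],cy+f*k[1]/k[2]]); print(a,b,p.round(1),((p-[130,180])*3.5).round())
E
```

```text
t 9.45 tcp own mm [ 1.4 70.6] z 122.3 yaw err 0.21 F [ 0.6 -0.8 -0.8]
0.81 [176.8, 257.0] [-0.4  1.9]
-2 -3 [166.4 254. ] [127. 259.]
-2 0 [172.5 254. ] [149. 259.]
-2 3 [178.6 254.1] [170. 259.]
0 -3 [166.9 257.7] [129. 272.]
0 0 [173.  257.7] [151. 272.]
0 3 [179.1 257.7] [172. 272.]
2 -3 [167.5 261.4] [131. 285.]
2 0 [173.6 261.4] [153. 285.]
2 3 [179.6 261.4] [174. 285.]
```

View pics/w6.png

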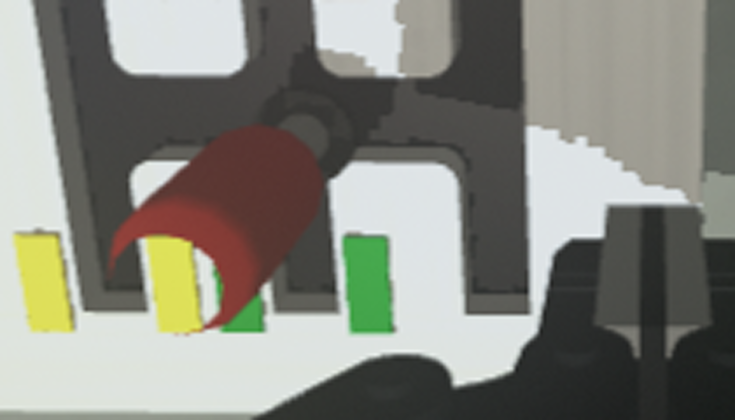

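Backed off, the stem collar at crop (307,128) sits about 2 mm left of the middle slot's centreline (x≈297), so the lever is at across ≈ +2 mm. It needs 2 mm more.

Emit:
step_arm(targets="0 -15 0 0; 0 -30 0 0; 0 -42 0 0; 0 -47 0 0; 0 -49 0 0; 0 -51 0 0; 0 -51 0 0; 0 -51 0 0")

```text
t: 10.35
tcp_pos: [0.5787, 0.0019, 0.1222]
tool_rot: [-0.101, 0.995, -0.0, -0.0]
force: [0.1, 0.7, -0.1]
finger_gap: 0.001
gripper_force: 0.2
```

```bash
python3 - <<'E'
from fit import *
st()
E
```

```text
t 10.35 tcp own mm [ 1.4 19.1] z 122.2 yaw err 0.15 F [ 0.1  0.7 -0.1]
```

Emit:
step_arm(targets="0 12 0 0; 0 27 0 0; 0 42 0 0; 0 51 0 0; 0 51 0 0; 0 51 0 0")

```text
t: 10.95
tcp_pos: [0.5686, 0.0522, 0.1223]
tool_rot: [-0.101, 0.995, -0.0, 0.0]
force: [-0.2, 0.4, 0.3]
finger_gap: 0.005
gripper_force: 0.0
```

```bash
cat > knob.py <<'E'
from fit import *
def model(C,a,b):
    f,cx,cy,E=C; c,s=np.cos(V[2]),np.sin(V[2])
    o=np.array([V[0]+(c*a-s*b)/1e3,V[1]+(s*a+c*b)/1e3]); n=E[:2,3]-o; d=np.hypot(*n)
    h=np.arccos(.011/d); t=np.arctan2(n[1],n[0])+np.linspace(-h,h,40)
    P=np.array([[o[0]+.011*np.cos(u),o[1]+.011*np.sin(u),z] for z in(.108,.152) for u in t])
    k=(P-E[:3,3])@E[:3,:3]; q=np.c_[cx+f*k[:,0]/k[:,2],cy+f*k[:,1]/k[:,2]].reshape(2,40,2)
    m=np.zeros((800*2,640*4),np.uint8); cv2.fillPoly(m,[np.int32(np.r_[q[0],q[1][::-1]]*4)],255)
    return cv2.resize(m[:1600],(640,400),interpolation=cv2.INTER_AREA)/255.
def find(C,im,a0,b0):
    h=cv2.cvtColor(im,cv2.COLOR_RGB2HSV); m=(((h[:,:,0]<8)|(h[:,:,0]>172))&(h[:,:,1]>110)&(h[:,:,2]>50)).astype(np.uint8)
    n,l,S,_=cv2.connectedComponentsWithStats(m); m=(l==1+np.argmax(S[1:,4])).astype(float)
    best=max(((np.minimum(m,M).sum()/np.maximum(m,M).sum(),a,b) for a in np.arange(a0-6,a0+6.1,1) for b in np.arange(b0-8,b0+8.1,1) for M in[model(C,a,b)]))
    best=max(((np.minimum(m,M).sum()/np.maximum(m,M).sum(),a,b) for a in best[1]+np.arange(-1,1.1,.25) for b in best[2]+np.arange(-1,1.1,.25) for M in[model(C,a,b)]))
    print("iou,along,across",np.round(best,2))
E
python3 - <<'E'
from knob import *
s=manip.sense(); st(); C,im=snap("wrist","w7.png"); find(C,im,0,0)
# check on w4 (across should be 38..42)
E4=C[3].copy(); E4[:3,3]+=np.array([.5655,.0677,.1225])-s["tcp_pos"]
find((C[0],C[1],C[2],E4),cv2.imread("pics/w4.png")[:,:,::-1].copy(),1,40)
E
```

```text
t 10.95 tcp own mm [ 1.4 70.4] z 122.3 yaw err 0.19 F [-0.2  0.4  0.3]
iou,along,across [ 0.66  5.75 -5.  ]
iou,along,across [ 0.36  7.75 34.75]
```

```bash
python3 - <<'E'
from knob import *
im=cv2.imread("pics/w7.png"); C=cam("wrist")
h=cv2.cvtColor(im,cv2.COLOR_BGR2HSV); m=(((h[:,:,0]<8)|(h[:,:,0]>172))&(h[:,:,1]>110)&(h[:,:,2]>50)).astype(np.uint8)
n,l,S,_=cv2.connectedComponentsWithStats(m); print(S[1:][S[1:,4]>30].tolist())
o=im.copy(); o[:,:,0]=np.maximum(o[:,:,0],(model(C,0,0)*255).astype(np.uint8)); o[m>0,1]=200
k=lambda x:cv2.resize(x[180:300,130:260],None,fx=3,fy=3,interpolation=cv2.INTER_CUBIC)
cv2.imwrite("pics/w7c.png",np.hstack([k(im),k(o)]))
E
```

```text
[[156, 217, 57, 57, 1170]]
```

View pics/w7c.png

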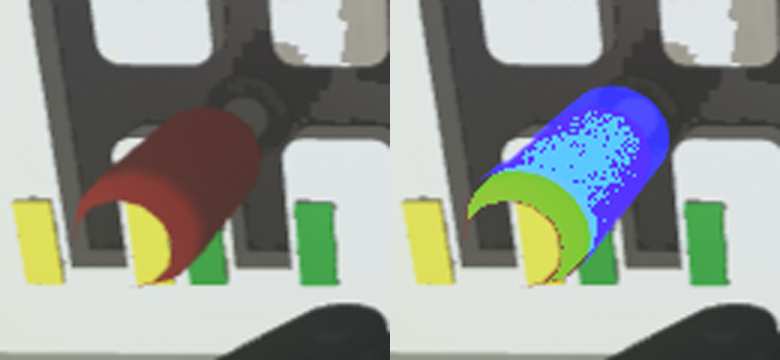

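```bash
python3 - <<'E'
from fit import *
C=cam("wrist")
for n,p in(("collar w7",(213.3,216)),("collar w6",(217.7,216.6)),):
    for z in (.080,.088): print(n,z,(local(V,ray(C,p,z))*1000).round(1))
# slot references in w7c
for n,p in(("mid slot far corner R-edge crop",(287,245)),("left strip ctr",(317,243)),("yellow L strip",(38,243)),("block corner top-left right-side block NE",(212,62))):
    print(n,(local(V,ray(C,np.array(p)/3+[130,180],.088))*1000).round(1))
print("rim ctr",(local(V,ray(C,(130+40,180+82.7),.152))*1000).round(1))
for z in(.108,.112,.116,.12): print("knob bottom edge",z,(local(V,ray(C,(130+222/3,180+108/3),z))*1000).round(1))
c=C[3][:3,3];print("cam",(local(V,c)*1000).round(1),c[2])
E
```

```text
collar w7 0.08 [ 3.8 -4.7]
collar w7 0.088 [ 1.  -1.8]
collar w6 0.08 [ 4.3 -1.5]
collar w6 0.088 [1.4 1.2]
mid slot far corner R-edge crop [36.2  3.9]
left strip ctr [35.7 11.2]
yellow L strip [ 35.8 -56.6]
block corner top-left right-side block NE [-10.2  -9.4]
rim ctr [ 2.8 -2.5]
knob bottom edge 0.108 [-6.1 -0.4]
knob bottom edge 0.112 [-7.5  1.2]
knob bottom edge 0.116 [-9.   2.7]
knob bottom edge 0.12 [-10.4   4.3]
cam [-69.5  69.7] 0.28648107922453514
```

The overlay shows the lever lying on the line through across ≈ 0: the strip readings give a view bias of about -2 mm, and the collar reads -1.8. Now I'll go around to the near side.

Emit:
step_arm(targets="15 0 0 0; 30 0 0 0; 40 -5 0 0; 40 -20 0 0; 40 -35 0 0; 40 -50 0 0; 40 -63 0 0; 40 -70 0 0; 36 -70 0 0; 32 -70 0 0; 28 -70 0 0; 28 -70 0 0")

```text
t: 12.2
tcp_pos: [0.5558, -0.0218, 0.1223]
tool_rot: [-0.101, 0.995, -0.0, 0.0]
force: [-0.7, 0.5, 0.3]
finger_gap: -0.006
gripper_force: 0.0
```

```bash
python3 - <<'E'
from fit import *
st()
E
```

```text
t 12.2 tcp own mm [-25.7   0.4] z 122.3 yaw err 0.18 F [-0.7  0.5  0.3]
```

Emit:
step_arm(targets="-3 0 0 0; -6 0 0 0; -8 0 0 0; -10 0 0 0; -12 0 0 0; -14 0 0 0; -15 0 0 0")

```text
t: 12.9
tcp_pos: [0.5697, -0.0193, 0.1221]
tool_rot: [-0.1, 0.995, 0.0, -0.0]
force: [-1.6, 0.7, -0.2]
finger_gap: -0.002
gripper_force: 0.8
```

```bash
python3 - <<'E'
from fit import *
st()
for n in("side","top"):
    C,im=snap(n); marks(n,C,["knob_top","mark_green"])
E
```

```text
t 12.9 tcp own mm [-11.6   0.1] z 122.1 yaw err 0.12 F [-1.6  0.7 -0.2]
side knob_top 0.64 [343.6 188.1] [ 0.5924 -0.0099  0.152 ]
side mark_green 0.61 [328.3 195.9] [0.5601 0.0384 0.088 ]
side mark_green 0.4 [348.5 202.2] [ 0.6118 -0.0049  0.088 ]
```

Emit:
step_arm(targets="-3 0 0 0; -6 0 0 0; -9 0 0 0; -12 0 0 0; -15 0 0 0; -18 0 0 0; -21 0 0 0; -23 0 0 0; -23 0 0 0")

```text
t: 14.1
tcp_pos: [0.5929, -0.0148, 0.1222]
tool_rot: [-0.1, 0.995, -0.0, 0.0]
force: [-1.7, 0.7, -0.0]
finger_gap: -0.0
gripper_force: 0.5
```

```bash
python3 - <<'E'
from fit import *
st()
E
```

```text
t 14.1 tcp own mm [12.  -0.1] z 122.2 yaw err 0.12 F [-1.7  0.7 -0. ]
```

Moving freely at about 2 N. I'll approach the blind end a millimetre at a time.

Emit:
step_arm(targets="-1 0 0 0; -2 0 0 0; -2.5 0 0 0; -2.5 0 0 0")

```text
t: 14.5
tcp_pos: [0.5949, -0.0144, 0.1223]
tool_rot: [-0.1, 0.995, -0.0, 0.0]
force: [-1.8, 0.6, 0.5]
finger_gap: 0.002
gripper_force: 0.6
```

Emit:
step_arm(targets="-0.5 0 0 0; -1 0 0 0; -1 0 0 0")

```text
t: 14.8
tcp_pos: [0.5953, -0.0142, 0.1221]
tool_rot: [-0.1, 0.995, 0.0, -0.0]
force: [-2.7, 0.2, 0.0]
finger_gap: 0.004
gripper_force: 1.2
```

Emit:
step_arm(targets="-0.5 0 0 0; -1 0 0 0; -1 0 0 0")

```text
t: 15.1
tcp_pos: [0.5959, -0.014, 0.1221]
tool_rot: [-0.1, 0.995, 0.0, -0.001]
force: [-5.0, -0.3, -0.0]
finger_gap: -0.001
gripper_force: 2.1
```

Emit:
step_arm(targets="-0.5 0 0 0; -1 0 0 0; -1 0 0 0; -1 0 0 0")

```text
t: 15.5
tcp_pos: [0.5964, -0.0138, 0.1219]
tool_rot: [-0.1, 0.995, 0.0, -0.002]
force: [-6.8, -1.8, 0.7]
finger_gap: 0.001
gripper_force: 2.8
```

Emit:
step_arm(targets="-0.5 0 0 0; -1 0 0 0; -1 0 0 0; -1 0 0 0")

```text
t: 15.9
tcp_pos: [0.5967, -0.0137, 0.1218]
tool_rot: [-0.101, 0.995, 0.0, -0.002]
force: [-6.9, -1.7, 1.3]
finger_gap: -0.002
gripper_force: 3.4
```

It's against the stop, with force levelling off near 7 N. I'll back off, rise and verify.

Emit:
step_arm(targets="8 0 0 0; 20 0 0 0; 30 0 0 0; 30 0 -20 0; 30 0 -60 0; 30 0 -105 0; 30 0 -150 0; 0 10 -195 0; -30 20 -208 0; -48 28 -208 0; -48 28 -208 0; -48 28 -208 0")

```text
t: 17.1
tcp_pos: [0.6399, 0.0235, 0.3298]
tool_rot: [-0.101, 0.995, -0.0, -0.0]
force: [-0.4, 0.1, -0.1]
finger_gap: 0.004
gripper_force: 0.0
```

```bash
python3 - <<'E'
from fit import *
st(); C,im=look(); cv2.imwrite("pics/w8.png",im[:,:,::-1]); marks("wrist",C,["mark_green","mark_yellow","mark_orange","gate_middle"])
h=cv2.cvtColor(im,cv2.COLOR_RGB2HSV)
red=(((h[:,:,0]<8)|(h[:,:,0]>172))&(h[:,:,1]>110)&(h[:,:,2]>50)); red[185:]=0
gr=((h[:,:,0]>50)&(h[:,:,0]<70)&(h[:,:,1]>150)); gr[185:]=0
for n,m in(("red",red),("green",gr)):
    k,l,S,c=cv2.connectedComponentsWithStats(m.astype(np.uint8))
    for i in range(1,k):
        if S[i,4]>25: print(n,S[i].tolist(),c[i].round(1),(local(V,ray(C,[S[i,0]+(S[i,2]-1)/2,S[i,1]+(S[i,3]-1)/2],.152 if n=="red" else .089))*1000).round(1))
E
```

```text
t 17.1 tcp own mm [65.7 28.2] z 329.8 yaw err 0.15 F [-0.4  0.1 -0.1]
0.74 [287.1, 148.7] [35.7 -4.6]
wrist mark_green 0.7 [295.2 143.3] [ 0.6165 -0.0097  0.088 ]
wrist mark_green 0.54 [295.4  82.5] [ 0.5421 -0.023   0.088 ]
wrist mark_yellow 0.5 [262.  143.2] [ 0.6252 -0.0529  0.088 ]
wrist mark_orange 0.71 [292.7  83.8] [ 0.5443 -0.0261  0.088 ]
wrist mark_orange 0.7 [573.3 176.9] [0.5852 0.3722 0.088 ]
wrist gate_middle 0.93 [293.1 116.6] [ 0.5834 -0.0185  0.088 ]
wrist gate_middle 0.45 [202.2 170.2] [ 0.6774 -0.1273  0.088 ]
red [283, 139, 17, 13, 50] [292.5 142.4] [31.5 -0.1]
```

```bash
python3 - <<'E'
from fit import *
im=cv2.imread("pics/w8.png").astype(int); C=cam("wrist")
r=(im[:,:,2]-np.maximum(im[:,:,1],im[:,:,0]))
r[:, :275]=0; r[:,312:]=0; r[:130]=0; r[170:]=0
m=r>15
for y in range(134,166): print(y,"".join("#" if v else "." for v in m[y,275:312]))
p=np.argwhere(m)[:,::-1]; h=cv2.convexHull(p.astype(np.float32)); (c,rad)=cv2.minEnclosingCircle(h)
print(c,rad,(local(V,ray(C,c,.152))*1000).round(1)); el=cv2.fitEllipse(h); print(el,(local(V,ray(C,el[0],.152))*1000).round(1))
E
```

```text
134 .....................................
135 .....................................
136 .....................................
137 .............########................
138 .............##########..............
139 ............############.............
140 ...........##############............
141 ..........################...........
142 .........####.....########...........
143 ........##.........#######...........
144 ........#...........######...........
145 .......#.............#####...........
146 .......#..............####...........
147 .......#..............####...........
148 .......#..............###............
149 .......#..............###............
150 .......#..............###............
151 ........#.............###............
152 ........#.............##.............
153 ........###..........##..............
154 ..........#........###...............
155 ...........###..#####................
156 ............########.................
157 ...............##....................
158 .....................................
159 .....................................
160 .....................................
161 .....................................
162 .....................................
163 .....................................
164 .....................................
165 .....................................
(291.2930908203125, 146.70689392089844) 10.410618782043457 [33.  -0.3]
((291.0924987792969, 146.5574188232422), (18.110933303833008, 21.230234146118164), 24.030895233154297) [32.8 -0.5]
```

The camera reading (34–36 mm) can't quite rule out a small shortfall. There's time left, so I'll repeat the final push a little more firmly, well under the limit.

Emit:
step_arm(targets="30 -10 0 0; 60 -20 13 0; 80 -28 40 0; 80 -28 80 0; 80 -28 125 0; 80 -28 165 0; 80 -28 195 0; 80 -28 208 0; 70 -28 208 0; 60 -28 208 0; 54 -28 208 0; 54 -28 208 0")

```text
t: 18.6
tcp_pos: [0.595, -0.0149, 0.1239]
tool_rot: [-0.101, 0.995, -0.001, 0.002]
force: [0.2, 0.5, 0.1]
finger_gap: -0.001
gripper_force: 0.0
```

Emit:
step_arm(targets="-1 0 0 0; -2 0 0 0; -3 0 0 0; -4 0 0 0; -5 0 0 0; -5 0 0 0")

```text
t: 19.2
tcp_pos: [0.5966, -0.0139, 0.1224]
tool_rot: [-0.1, 0.995, 0.0, -0.001]
force: [-4.3, -1.4, 5.8]
finger_gap: -0.003
gripper_force: 3.2
```

```bash
python3 -c "
from fit import *
st()"
```

```text
t 19.2 tcp own mm [15.8  0.1] z 122.4 yaw err 0.13 F [-4.3 -1.4  5.8]
```

Emit:
step_arm(targets="-1 0 0 0; -2 0 0 0; -3 0 0 0; -3 0 0 0")

```text
t: 19.6
tcp_pos: [0.5976, -0.0135, 0.1222]
tool_rot: [-0.101, 0.995, 0.0, -0.003]
force: [-8.5, -2.1, 6.9]
finger_gap: -0.004
gripper_force: 5.1
```

```bash
python3 -c "
from fit import *
st()"
```

```text
t 19.6 tcp own mm [16.9  0.2] z 122.2 yaw err 0.15 F [-8.5 -2.1  6.9]
```

Emit:
step_arm(targets="-1 0 0 0; -2 0 0 0; -3 0 0 0; -3 0 0 0; -3 0 0 0")

```text
t: 20.1
tcp_pos: [0.5986, -0.0131, 0.1219]
tool_rot: [-0.101, 0.995, 0.0, -0.005]
force: [-10.9, -3.7, 8.8]
finger_gap: -0.0
gripper_force: 6.9
```

```bash
python3 -c "
from fit import *
st()"
```

```text
t 20.1 tcp own mm [18.   0.4] z 121.9 yaw err 0.17 F [-10.9  -3.7   8.8]
```

Force climbs steadily to 12 N and only elastic give remains, so the lever is at the stop. I'll back off slowly and clear the hand.

Emit:
step_arm(targets="3 0 0 0; 7 0 0 0; 15 0 0 0; 28 0 0 0; 38 0 0 0; 38 0 -20 0; 38 0 -60 0; 38 0 -105 0; 38 0 -150 0; 0 10 -195 0; -25 20 -208 0; -42 28 -208 0")

```text
t: 21.3
tcp_pos: [0.6433, 0.0239, 0.3349]
tool_rot: [-0.101, 0.995, -0.001, 0.006]
force: [-0.3, -0.9, 0.2]
finger_gap: 0.003
gripper_force: 0.0
```

Emit:
step_arm(targets="0 0 0 0; 0 0 0 0; 0 0 0 0")

```text
t: 21.6
tcp_pos: [0.6379, 0.0228, 0.3291]
tool_rot: [-0.1, 0.995, 0.0, -0.001]
force: [-0.1, 0.1, 0.2]
finger_gap: 0.001
gripper_force: 0.0
```

```bash
python3 - <<'E'
from fit import *
st(); C,im=look(); im=im[:,:,::-1].astype(int)
r=(im[:,:,2]-np.maximum(im[:,:,1],im[:,:,0])); m=r>15
m[:,:275]=0; m[:,312:]=0; m[:130]=0; m[170:]=0
p=np.argwhere(m)[:,::-1]; print(p.min(0),p.max(0))
c=[p[:,0].min()+9.8,p[:,1].max()+.5-9.8]; print((local(V,ray(C,c,.152))*1000).round(1))
w=cv2.imread("pics/w1.png").astype(int); r=(w[:,:,2]-np.maximum(w[:,:,1],w[:,:,0])); m=r>15
m[:,:310]=0; m[:,350:]=0; m[:125]=0; m[165:]=0; p=np.argwhere(m)[:,::-1]; print("w1",p.min(0),p.max(0))
C,im=snap("side"); marks("side",C,["knob_top","mark_green"])
E
```

```text
t 21.6 tcp own mm [63.6 27.9] z 329.1 yaw err 0.09 F [-0.1  0.1  0.2]
0.81 [288.0, 149.8] [34.3 -3.7]
[282 139] [300 159]
[34.2  0.6]
w1 [320 134] [338 154]
side knob_top 0.66 [352.3 186.6] [ 0.6192 -0.0096  0.152 ]
side mark_green 0.61 [352.5 201. ] [ 0.6252 -0.0027  0.088 ]
```

```bash
python3 -c "
from station import manip
print(manip.sign_off())"
```

```text
the job is handed in; nothing more can be done
None
```

I pushed the lever out of the left slot, across the gate and against the end stop of the green-marked slot (far end of the middle slot), with the hand clear, and handed the job in at about 22 s. A second push of about 12 N didn't move it; the camera reads it 34–36 mm along the slot (36 mm is fully home, camera good to about 2 mm), and the hand-in returned no verdict.

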